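# Tighten the canner lid's four wing nuts in cross order

## Robot

A 6-joint arm with a two-finger parallel gripper is mounted at the origin on the work surface. World frame = base frame: x ahead of the robot, y to its left, z up, the work surface at z = 0. Lengths are in m, angles in rad, forces in N, time in s.
With the tool pointing down it reaches from about 0.35 to 0.975 m from the base axis. Payload 17.4 kg.
Tool frame: the origin (TCP) lies midway between the tips of the shut fingers; the grasp point (between the pads) lies r.grip_point_offset behind it (r.grip_point_offset is the distance from the TCP to the grasp point, in m); z points along the fingers, y is the line along which they close (so a half turn about z gives the same grasp; the last joint's range is limited). The gripper opens to 85 mm and grips with 20 to 120 N. Pads are 22 mm wide; open, the fingers measure 114 mm over their backs; the gripper's body (76 mm by 85 mm) begins 54 mm behind the grasp point. The pads swing forward as they close: fully open they stand 13 mm farther back than shut.
Start: joints at [1.121, 0.116, 1.442, -0, 1.584, -0.038], TCP at [0.27, 0.619, 0.231] pointing down, gripper open.
Joint ranges: [-2.83, 2.83], [-0.83, 2.19], [0.07, 2.5], [-1.14, 4.28], [0.01, 3], [-2.97, 2.97]. Speed limits (rad/s): [1.89, 1.89, 2.22, 3.14, 3.14, 3.14].

## Interface

Orientations are given as a 3x3 rotation matrix whose columns are the frame's x, y, z axes.
In Python, from station import r gives the robot as it stands. The module is installed in compiled form; this text tells all that it offers.
- The arm moves only by the shell command python3 -m handwheel 'ROWS' [FORCE]. ROWS is JSON, a list of rows, each an object of numbers: "tx", "ty", "tz": the shift along the tool's x, y, z in m; "roll": the turn about the tool's z in rad; "hand": the closure, from -1 (fully open) to 1 (shut), so that 0 is half open. A call has 1 to 5 rows; each row shifts and turns the commanded pose from where the row before left it, along the tool's axes as they then stand; what a row does not reach is not made up. A row lasts 1/12 s, in which the tool goes at most 41.7 mm and 7.16 degrees, less where a joint would pass 70% of its speed; a pose out of reach is approached as far as the arm can. A call is refused whole if a number of a shift passes 0.0417 or a number of a turn 0.125, either way. A call with a gripper value outside its range is refused whole. The fingers move at their own pace and stop on an object; FORCE is the grip in N (left out, the last holds). Time passes only in rows, so rows that do not move let the fingers close. It gives the time, the measured TCP pose, the force, the opening and the grip force at its end, in the units of the state.
- r.sense(): the state, without advancing time (a new reading comes with each control period).
- r.snapshot(name): name is "scene" or "side" or "wrist"; returns (picture, depth): 420x560x3 uint8, red, green, blue; 420x560 float32, m along the optical axis (not along the pixel's ray), 0 where there is no reading.
- r.calibration(name): a dict with "K" (3x3 intrinsics, pixels), "distortion" ([k1, k2, p1, p2, k3] as OpenCV has them; the pictures are not rectified), "world_from_camera" (4x4, takes a point from camera to world coordinates); the wrist camera has in their place "tool_from_camera" (4x4, takes a point from camera to tool coordinates, whose origin is the TCP and whose axes are the flange's). Camera axes: x right, y up, looking along -z (the intrinsics and any distortion apply to the point x, -y, -z); pixel columns grow to the right and rows downward; lengths in m; the calibration is good to about 2 mm. A picture is of the moment at which its call begins: read the wrist's pose just before it. calibration takes no time and is no camera call.
- r.job_done(): hands the job in; it is judged then, once.
Trained networks look in the newest picture that a camera, given by its name, has taken for a name from the list of things; names that differ only in an ending like _2 or _b are one class to them, and where a whole thing is asked for, a point or a joint stands for the part that bears it (a point fixed in the world has none). Each returns a list of dicts, best first, with "score" (0 to 1); they miss things now and then, are a little off and sometimes report something else, mostly with a low value. They report only what shows in the picture. A call takes as long as a camera call.
- r.spot_in(camera, query): "position" ([x, y, z] in m, in world coordinates, good to about 4 mm: the middle of the surface that is visible of it).
- r.tip_of(camera, query): "position" ([x, y, z] in m, in world coordinates, good to about 4 mm: a listed point, or the origin of a listed thing).
The state is a dict: "clock": time; "joints": joint angles; "qvel": joint speeds; "tau": joint torques, N m; "tool_pos": TCP position; "tcp_rot": TCP orientation; "wrist_force": force on the tool from outside, world axes, zero at the start; "ft_torque": the same for the moment, N m; "width": opening from 0.0 (shut) to 1.0 (fully open); "grasp_force": force on a finger pad.
Only numpy, scipy, OpenCV 4.12 (cv2) and the standard library are available. Lean on these libraries where they do the work, as an engineer would, in place of code of your own. Each camera call takes 0.05 s, during which the arm holds its last target. There are 200 camera calls.

## Task

The lid of the pressure canner is on and its four wing nuts are finger-tight. Give each wing nut one half turn clockwise, finishing one nut before starting another and working in cross order (start with any nut, next do the one opposite it, then the other two), so that the lid is drawn down evenly. Leave the jars, the tumbler and the meal box where they stand.

Things in the scene. Friction and masses are not known exactly. Their poses are not given: they have to be found in the camera images.
- wing_a_grip (a point): middle of the far left wing nut's wings, on the bolt's axis; x along the wings, z up. Black plastic nut: wings are one straight flat bar 66 mm long, 11 mm thick, from 21 mm below this point to 11 mm above. Below: round hub 27 mm across (top 20 mm, foot 31 mm under this point), washer, then the lid's lug, its top 34 mm under this point. Wings start pointing any way.
- wing_a (a joint): turn of the far left wing nut (seen from the robot; its opposite is the near right one), rad: 0 as found, grows when turned clockwise seen from above (tightening); pi is a half turn. Stiff thread, about 0.15 N m, stays where left, sinks 1.5 mm in a half turn; no stop near the half turn.
- wing_b_grip (a point): middle of the near left wing nut's wings, on the bolt's axis; x along the wings, z up. Black plastic nut: wings are one straight flat bar 66 mm long, 11 mm thick, from 21 mm below this point to 11 mm above. Below: round hub 27 mm across (top 20 mm, foot 31 mm under this point), washer, then the lid's lug, its top 34 mm under this point. Wings start pointing any way.
- wing_b (a joint): turn of the near left wing nut (seen from the robot; its opposite is the far right one), rad: 0 as found, grows when turned clockwise seen from above (tightening); pi is a half turn. Stiff thread, about 0.15 N m, stays where left, sinks 1.5 mm in a half turn; no stop near the half turn.
- wing_c_grip (a point): middle of the near right wing nut's wings, on the bolt's axis; x along the wings, z up. Black plastic nut: wings are one straight flat bar 66 mm long, 11 mm thick, from 21 mm below this point to 11 mm above. Below: round hub 27 mm across (top 20 mm, foot 31 mm under this point), washer, then the lid's lug, its top 34 mm under this point. Wings start pointing any way.
- wing_c (a joint): turn of the near right wing nut (seen from the robot; its opposite is the far left one), rad: 0 as found, grows when turned clockwise seen from above (tightening); pi is a half turn. Stiff thread, about 0.15 N m, stays where left, sinks 1.5 mm in a half turn; no stop near the half turn.
- wing_d_grip (a point): middle of the far right wing nut's wings, on the bolt's axis; x along the wings, z up. Black plastic nut: wings are one straight flat bar 66 mm long, 11 mm thick, from 21 mm below this point to 11 mm above. Below: round hub 27 mm across (top 20 mm, foot 31 mm under this point), washer, then the lid's lug, its top 34 mm under this point. Wings start pointing any way.
- wing_d (a joint): turn of the far right wing nut (seen from the robot; its opposite is the near left one), rad: 0 as found, grows when turned clockwise seen from above (tightening); pi is a half turn. Stiff thread, about 0.15 N m, stays where left, sinks 1.5 mm in a half turn; no stop near the half turn.
- lid_center (a point): centre of the lid, level with the tops of its four lugs, 166 mm above the bench. Cast aluminium pot, 222 mm across, fixed. Bolts on a circle of radius 122 mm, 45 degrees off this frame's x and y; z up. On the lid, lower than the wings' tops: handle along x, 104 mm long; gauge 50 mm across, 52 mm out on +y; weight 26 mm across, 52 mm out on -y. The lid sinks a little as nuts tighten.
- jar1_center (a point): a closed glass preserving jar, 76 mm across, 125 mm tall; bystander; this point is its centre, half-way up
- jar2_center (a point): the other such jar, 76 mm across, 125 mm tall; bystander; this point is its centre, half-way up
- tumbler_center (a point): a closed steel tumbler, 74 mm across, 150 mm tall; bystander; this point is its centre, half-way up
- mealbox_center (a point): a flat black meal box with a clear lid, 158 x 218 x 61 mm; bystander; this point is its centre, half-way up

How it is judged:
By the outcome, as a careful person would: the job done as asked, in the order asked, and still so for the second after the job is handed in, with the robot touching nothing.
It also fails if it takes over 72 s, if anything falls off the work surface, if the arm or the gripper's body presses on something with over 40 N, if the wrist force passes 120 N, or if a joint passes its speed limit or range.

## Working session

There is one attempt and no reset: what is moved stays moved. The work goes in short steps, Python scripts to look and compute and a shell command to move; the robot and the scene stay as the last step left them, time stands still between calls to the robot, and variables do not carry over. Pictures are saved under pics/ and viewed, at most 10 in all, crops included, and the job is handed in when it is done.

```bash
mkdir -p pics
python3 - <<'E'
from station import r
import cv2,numpy as np
s=r.sense();print(s['clock'],s['tool_pos'],s['tcp_rot'],s['joints'],r.grip_point_offset)
for c in['scene','side']:
    p,d=r.snapshot(c);cv2.imwrite(f'pics/{c}.png',p[:,:,::-1])
    for q in['wing_a_grip','lid_center']:
        print(c,q,[(np.round(x['position'],3).tolist(),round(x['score'],2)) for x in r.tip_of(c,q)][:6])
    print([(np.round(x['position'],3).tolist(),round(x['score'],2)) for x in r.spot_in(c,'jar1_center')+r.spot_in(c,'tumbler_center')+r.spot_in(c,'mealbox_center')])
print(r.sense()['clock'])
E
```

```text
0.0 [0.27009131 0.61837891 0.23054612] [[-9.16385453e-01  4.00296657e-01 -5.36856542e-04]
 [ 4.00297013e-01  9.16384810e-01 -1.08739917e-03]
 [ 5.66849289e-05 -1.21137885e-03 -9.99999265e-01]] [ 1.12119291e+00  1.16482224e-01  1.44229523e+00  1.09116318e-05
  1.58402786e+00 -3.77623772e-02] 0.0187
scene wing_a_grip [([0.656, 0.023, 0.201], 0.89)]
scene lid_center [([0.576, -0.068, 0.164], 0.69)]
[([0.665, -0.296, 0.095], 0.9), ([0.523, -0.291, 0.134], 0.95), ([0.502, -0.161, 0.2], 0.31), ([0.815, 0.037, 0.059], 0.66), ([0.521, -0.293, 0.132], 0.48)]
side wing_a_grip [([0.656, 0.023, 0.2], 0.81)]
side lid_center [([0.571, -0.072, 0.172], 0.59)]
[([0.654, -0.296, 0.106], 0.67), ([0.5, -0.3, 0.143], 0.26), ([0.505, -0.296, 0.144], 0.87), ([0.802, 0.045, 0.059], 0.89)]
0.6
```

View pics/scene.png

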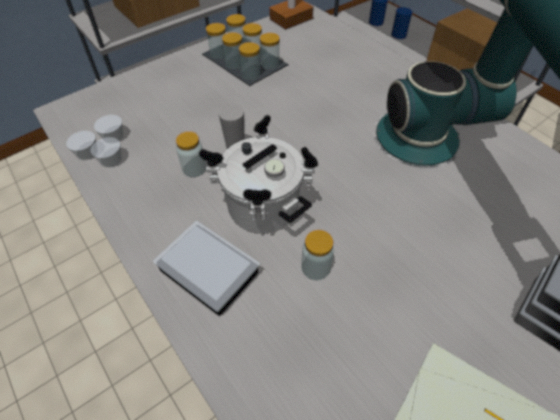

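View pics/side.png

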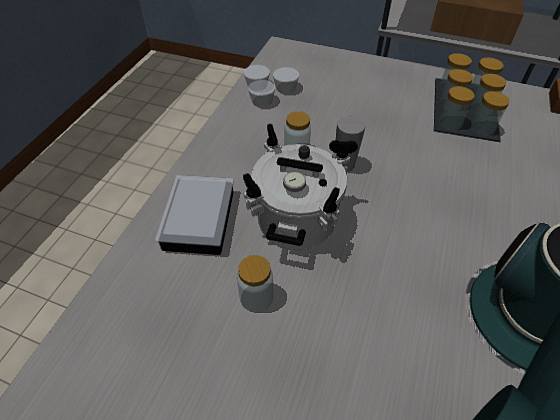

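Run:
```python
from station import r
import numpy as np
for c in['scene','side']:
    for q in['wing_b_grip','wing_c_grip','wing_d_grip']:
        print(c,q,[(np.round(x['position'],3).tolist(),round(x['score'],2)) for x in r.tip_of(c,q)][:6])
k=r.calibration('scene');print(k)
print(r.calibration('side')['world_from_camera']);print(r.calibration('wrist'))
```

```text
scene wing_b_grip [([0.482, 0.0, 0.196], 0.66)]
scene wing_c_grip []
scene wing_d_grip [([0.671, -0.151, 0.206], 0.63)]
side wing_b_grip [([0.654, 0.019, 0.202], 0.67), ([0.48, 0.006, 0.204], 0.66)]
side wing_c_grip [([0.501, -0.165, 0.2], 0.75)]
side wing_d_grip [([0.672, -0.149, 0.196], 0.57), ([0.478, 0.002, 0.203], 0.15)]
{'K': array([[410.53584632,   0.        , 278.57995023],
       [  0.        , 410.53584632, 209.38257645],
       [  0.        ,   0.        ,   1.        ]]), 'distortion': array([-0.06524456,  0.        ,  0.        ,  0.        ,  0.        ]), 'world_from_camera': array([[-0.7955381 , -0.48318047,  0.3655896 ,  0.97334046],
       [ 0.60585722, -0.62689431,  0.48983728,  0.53515575],
       [-0.00749377,  0.61117932,  0.79145669,  0.91848422],
       [ 0.        ,  0.        ,  0.        ,  1.        ]])}
[[-0.93518275  0.26384738 -0.23625786  0.38327367]
 [-0.35406772 -0.71217923  0.60616565  0.59200839]
 [-0.00832273  0.65052695  0.75943757  0.86497867]
 [ 0.          0.          0.          1.        ]]
{'K': array([[348.57213479,   0.        , 277.72232472],
       [  0.        , 348.57213479, 212.87264865],
       [  0.        ,   0.        ,   1.        ]]), 'distortion': array([-0.07437496,  0.        ,  0.        ,  0.        ,  0.        ]), 'tool_from_camera': array([[ 7.99868197e-04,  9.49350345e-01,  3.14218526e-01,
         8.10904852e-02],
       [ 9.99999530e-01, -9.31308491e-04,  2.68189838e-04,
        -9.67252030e-04],
       [ 5.47240497e-04,  3.14218164e-01, -9.49350644e-01,
        -1.42466601e-01],
       [ 0.00000000e+00,  0.00000000e+00,  0.00000000e+00,
         1.00000000e+00]])}
```

Scene view: the canner is in the middle with its nuts at about (262,126), (211,157), (308,157) and (257,197). The tumbler is beside it at (232,125) and the jars are at (188,150) and (318,255). The side view agrees. All bystanders are lower than the wing nuts, and the network nut positions fit the 122 mm bolt circle. Next I move over the lid for a wrist view.

```bash
A='';
python3 -m handwheel '[{"tx":-0.029,"ty":-0.023,"tz":-0.012,"hand":0},{"tx":-0.029,"ty":-0.023,"tz":-0.012,"hand":0},{"tx":-0.029,"ty":-0.023,"tz":-0.012,"hand":0},{"tx":-0.029,"ty":-0.023,"tz":-0.012,"hand":0},{"tx":-0.029,"ty":-0.023,"tz":-0.012,"hand":0}]' 60
python3 -m handwheel '[{"tx":-0.029,"ty":-0.023,"tz":-0.012,"hand":0},{"tx":-0.029,"ty":-0.023,"tz":-0.012,"hand":0},{"tx":-0.029,"ty":-0.023,"tz":-0.012,"hand":0},{"tx":-0.029,"ty":-0.023,"tz":-0.012,"hand":0},{"tx":-0.029,"ty":-0.023,"tz":-0.012,"hand":0}]'
python3 -m handwheel '[{"tx":-0.029,"ty":-0.023,"tz":-0.008,"hand":0},{"tx":-0.029,"ty":-0.023,"tz":-0.008,"hand":0},{"tx":-0.029,"ty":-0.023,"tz":-0.008,"hand":0},{"tx":-0.029,"ty":-0.023,"tz":-0.008,"hand":0},{"tx":-0.029,"ty":-0.023,"tz":-0.008,"hand":0}]'
python3 -m handwheel '[{"tx":-0.029,"ty":-0.023,"hand":0},{"tx":-0.029,"ty":-0.023,"hand":0},{"tx":-0.029,"ty":-0.023,"hand":0},{"tx":-0.029,"ty":-0.023,"hand":0},{"tx":-0.029,"ty":-0.023,"hand":0}]'
python3 -m handwheel '[{"tx":-0.029,"ty":-0.023,"hand":0},{"tx":-0.029,"ty":-0.023,"hand":0},{"hand":0},{"hand":0}]'
cat > h.py <<'E'
from station import r
import cv2,numpy as np
def look(name):
    s=r.sense();p,d=r.snapshot('wrist');c=r.calibration('wrist')
    cv2.imwrite(f'pics/{name}.png',p[:,:,::-1])
    T=np.eye(4);T[:3,:3]=s['tcp_rot'];T[:3,3]=s['tool_pos']
    M=T@c['tool_from_camera'];K=c['K']
    v,u=np.mgrid[:420,:560];uv=np.stack([u,v],-1).reshape(-1,1,2).astype(float)
    n=cv2.undistortPoints(uv,K,np.array(c['distortion'])).reshape(420,560,2)
    P=np.stack([n[...,0]*d,-n[...,1]*d,-d],-1)@M[:3,:3].T+M[:3,3]
    P[d==0]=np.nan
    return s,p,P
def wings(P,p,guess):
    out={}
    for k,g in guess.items():
        m=(np.hypot(P[...,0]-g[0],P[...,1]-g[1])<.045)&(P[...,2]>.190)&(P[...,2]<.222)&(p.max(-1)<90)
        q=P[m]
        if len(q)<30: out[k]=None;continue
        (cx,cy),(w,h),a=cv2.minAreaRect((q[:,:2]*1000).astype(np.float32))
        C=np.cov(q[:,:2].T);ev,E=np.linalg.eigh(C);ang=np.arctan2(E[1,1],E[0,1])%np.pi
        out[k]=(len(q),np.round([cx/1000,cy/1000,*q[:,:2].mean(0)],4),round(max(w,h)),round(min(w,h)),round(float(ang),3),round(float(np.percentile(q[:,2],90)),4))
    return out
G=dict(a=(.656,.022),b=(.481,.003),c=(.501,-.163),d=(.671,-.150))
E
python3 - <<'E'
from h import *
s,p,P=look('w1');print(s['clock'],s['tool_pos'],s['joints'])
for k,v in wings(P,p,G).items():print(k,v)
for q in'abcd':print(q,[(np.round(x['position'],3).tolist(),round(x['score'],2)) for x in r.tip_of('wrist',f'wing_{q}_grip')])
E
```

```text
0.9 [0.27017711 0.61858586 0.23128307] [ 1.12122310e+00  1.16036715e-01  1.44159244e+00 -1.56875902e-05
  1.58399092e+00 -3.77842089e-02]
a None
b None
c None
d None
a []
b []
c []
d []schema error: expected keys tx, ty, tz, roll, hand
schema error: expected keys tx, ty, tz, roll, hand
schema error: expected keys tx, ty, tz, roll, hand
schema error: expected keys tx, ty, tz, roll, hand
schema error: expected keys tx, ty, tz, roll, hand
```

View pics/w1.png

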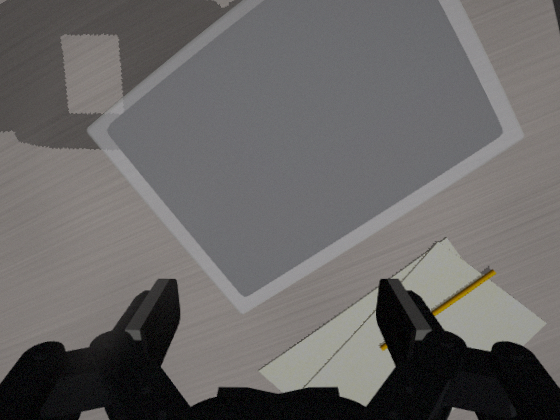

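The move was refused because every row must carry all five keys. The picture shows only the start area: a tray and paper, with the fingers at (150,320) and (410,320). I'll resend it with full rows.

```bash
python3 -m handwheel '[{"tx":-0.029,"ty":-0.023,"tz":-0.012,"roll":0,"hand":0},{"tx":-0.029,"ty":-0.023,"tz":-0.012,"roll":0,"hand":0},{"tx":-0.029,"ty":-0.023,"tz":-0.012,"roll":0,"hand":0},{"tx":-0.029,"ty":-0.023,"tz":-0.012,"roll":0,"hand":0},{"tx":-0.029,"ty":-0.023,"tz":-0.012,"roll":0,"hand":0}]' 60 &&
python3 -m handwheel '[{"tx":-0.029,"ty":-0.023,"tz":-0.012,"roll":0,"hand":0},{"tx":-0.029,"ty":-0.023,"tz":-0.012,"roll":0,"hand":0},{"tx":-0.029,"ty":-0.023,"tz":-0.012,"roll":0,"hand":0},{"tx":-0.029,"ty":-0.023,"tz":-0.012,"roll":0,"hand":0},{"tx":-0.029,"ty":-0.023,"tz":-0.012,"roll":0,"hand":0}]' &&
python3 -m handwheel '[{"tx":-0.029,"ty":-0.023,"tz":-0.008,"roll":0,"hand":0},{"tx":-0.029,"ty":-0.023,"tz":-0.008,"roll":0,"hand":0},{"tx":-0.029,"ty":-0.023,"tz":-0.008,"roll":0,"hand":0},{"tx":-0.029,"ty":-0.023,"tz":-0.008,"roll":0,"hand":0},{"tx":-0.029,"ty":-0.023,"tz":-0.008,"roll":0,"hand":0}]' &&
python3 -m handwheel '[{"tx":-0.029,"ty":-0.023,"tz":0,"roll":0,"hand":0},{"tx":-0.029,"ty":-0.023,"tz":0,"roll":0,"hand":0},{"tx":-0.029,"ty":-0.023,"tz":0,"roll":0,"hand":0},{"tx":-0.029,"ty":-0.023,"tz":0,"roll":0,"hand":0},{"tx":-0.029,"ty":-0.023,"tz":0,"roll":0,"hand":0}]' &&
python3 -m handwheel '[{"tx":-0.029,"ty":-0.023,"tz":0,"roll":0,"hand":0},{"tx":-0.029,"ty":-0.023,"tz":0,"roll":0,"hand":0},{"tx":0,"ty":0,"tz":0,"roll":0,"hand":0},{"tx":0,"ty":0,"tz":0,"roll":0,"hand":0}]'
python3 - <<'E'
from h import *
s,p,P=look('w2');print(s['clock'],s['tool_pos'],s['joints'])
for k,v in wings(P,p,G).items():print(k,v)
for q in'abcd':print(q,[(np.round(x['position'],3).tolist(),round(x['score'],2)) for x in r.tip_of('wrist',f'wing_{q}_grip')])
E
```

```text
clock: 1.57
tool_pos: [0.3574, 0.4536, 0.2919]
tcp_rot: [[-0.917, 0.4, 0.0], [0.4, 0.917, 0.0], [-0.0, 0.0, -1.0]]
wrist_force: [0.2, 0.1, 0.1]
width: 0.502
grasp_force: 0.0
clock: 1.98
tool_pos: [0.4442, 0.29, 0.3522]
tcp_rot: [[-0.916, 0.4, 0.001], [0.4, 0.916, 0.0], [-0.0, 0.001, -1.0]]
wrist_force: [0.5, 0.2, 0.4]
width: 0.496
grasp_force: 0.0
clock: 2.4
tool_pos: [0.5311, 0.1265, 0.392]
tcp_rot: [[-0.916, 0.4, 0.001], [0.4, 0.916, 0.0], [-0.0, 0.0, -1.0]]
wrist_force: [0.3, 0.4, 0.5]
width: 0.503
grasp_force: 0.0
clock: 2.82
tool_pos: [0.6181, -0.037, 0.3915]
tcp_rot: [[-0.916, 0.4, 0.0], [0.4, 0.916, 0.0], [-0.0, 0.0, -1.0]]
wrist_force: [1.5, 0.7, 0.1]
width: 0.502
grasp_force: 0.0
clock: 3.15
tool_pos: [0.6528, -0.1022, 0.3902]
tcp_rot: [[-0.915, 0.402, -0.002], [0.402, 0.915, 0.0], [0.001, -0.0, -1.0]]
wrist_force: [0.0, 1.2, 0.2]
width: 0.497
grasp_force: 0.0
3.15 [ 0.65284689 -0.10215419  0.39023026] [-1.93796969e-01  8.89816679e-02  1.21593581e+00 -4.50527974e-05
  1.83820818e+00 -1.35048393e+00]
a (1201, array([0.6516, 0.0202, 0.65  , 0.0193]), 65, 12, 2.459, 0.2107)
b None
c (1183, array([ 0.4996, -0.1688,  0.5006, -0.1673]), 65, 12, 0.294, 0.2109)
d (752, array([ 0.6694, -0.1498,  0.6672, -0.1477]), 64, 11, 2.147, 0.2108)
a [([0.656, 0.024, 0.201], 0.76)]
b [([0.808, 0.013, 0.028], 0.16)]
c [([0.501, -0.171, 0.204], 0.57)]
d [([0.672, -0.146, 0.201], 0.6)]
```

View pics/w2.png

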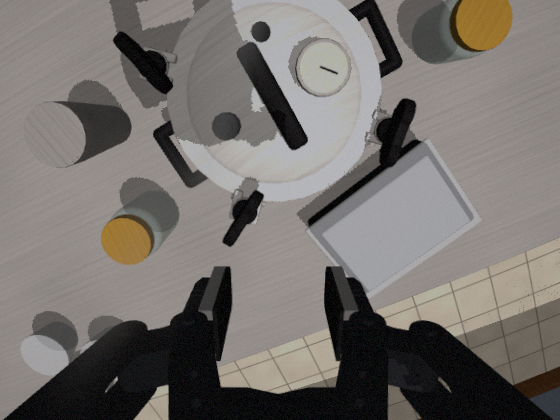

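The wrist view shows C at (143,62), A at (398,132) and D at (243,218). B is out of frame. The measured bars are 65×12 mm with tops at 0.211, as specified. I'll start with A: hover, take a closer look, then descend.

```bash
python3 -m handwheel '[{"tx":0.0167,"ty":0.0372,"tz":0,"roll":0,"hand":0},{"tx":0.0167,"ty":0.0372,"tz":0,"roll":0,"hand":0},{"tx":0.0167,"ty":0.0372,"tz":0,"roll":0,"hand":0},{"tx":0,"ty":0,"tz":0.04,"roll":0.125,"hand":0},{"tx":0,"ty":0,"tz":0.04,"roll":0.125,"hand":0}]' 60 >/dev/null &&
python3 -m handwheel '[{"tx":0,"ty":0,"tz":0.04,"roll":0.02,"hand":0},{"tx":0,"ty":0,"tz":0,"roll":0,"hand":0},{"tx":0,"ty":0,"tz":0,"roll":0,"hand":0}]'
cat >> h.py <<'E'
def go(k,name):
    s,p,P=look(name);o=wings(P,p,G)[k];print(o)
    if o is None:return
    R=s['tcp_rot'];d=np.array([o[1][0],o[1][1],.187])-s['tool_pos']
    yaw=np.arctan2(R[1,1],R[0,1]);e=(yaw-o[4]-np.pi/2+np.pi/2)%np.pi-np.pi/2
    print('clock',s['clock'],'t',np.round(d@R,4),'roll',round(e,3),'j1,j6',s['joints'][[0,5]])
E
python3 -c "
from h import *
go('a','a1')"
```

```text
clock: 4.07
tool_pos: [0.6503, 0.0225, 0.271]
tcp_rot: [[-0.778, 0.628, -0.002], [0.628, 0.778, 0.0], [0.002, -0.001, -1.0]]
wrist_force: [0.4, 0.3, 1.3]
width: 0.502
grasp_force: 0.0
(1636, array([0.6508, 0.0217, 0.6476, 0.0242]), 64, 11, 2.459, 0.2109)
clock 4.0667 t [-0.001  -0.0002  0.084 ] roll 0.003 j1,j6 [-0.00465329 -0.89601052]
```

View pics/a1.png

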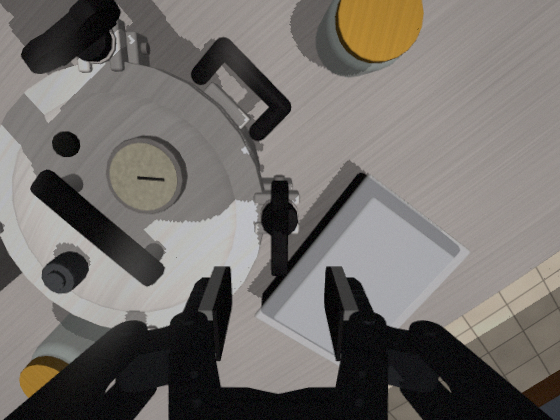

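The closer view shows nut A centred between the fingers at (280,217) with its bar parallel to the pads. B is visible at (85,40). Now I descend, grip and turn.

```bash
python3 -c "
from h import *
s,p,P=look('a2');print(wings(P,p,G)['b'])"
python3 -m handwheel '[{"tx":-0.001,"ty":0,"tz":0.035,"roll":0,"hand":0},{"tx":0,"ty":0,"tz":0.03,"roll":0,"hand":0},{"tx":0,"ty":0,"tz":0.019,"roll":0,"hand":0},{"tx":0,"ty":0,"tz":0,"roll":0,"hand":0},{"tx":0,"ty":0,"tz":0,"roll":0,"hand":1}]' 60
python3 -m handwheel '[{"tx":0,"ty":0,"tz":0,"roll":0,"hand":1},{"tx":0,"ty":0,"tz":0,"roll":0,"hand":1},{"tx":0,"ty":0,"tz":0,"roll":0,"hand":1},{"tx":0,"ty":0,"tz":0,"roll":0,"hand":1}]' 60
```

```text
(3329, array([0.4806, 0.0026, 0.4832, 0.0033]), 66, 12, 1.432, 0.2108)
clock: 4.58
tool_pos: [0.6526, 0.0212, 0.1898]
tcp_rot: [[-0.777, 0.63, 0.002], [0.63, 0.777, -0.0], [-0.002, 0.001, -1.0]]
wrist_force: [-0.3, -0.5, 0.4]
width: 0.375
grasp_force: 0.0
clock: 4.92
tool_pos: [0.653, 0.0212, 0.1908]
tcp_rot: [[-0.777, 0.63, 0.005], [0.63, 0.777, 0.0], [-0.004, 0.003, -1.0]]
wrist_force: [-0.4, 1.3, 7.9]
width: 0.111
grasp_force: 60.6
```

```bash
python3 -m handwheel '[{"tx":0,"ty":0,"tz":0,"roll":0.125,"hand":1},{"tx":0,"ty":0,"tz":0,"roll":0.125,"hand":1},{"tx":0,"ty":0,"tz":0,"roll":0.125,"hand":1},{"tx":0,"ty":0,"tz":0,"roll":0.125,"hand":1},{"tx":0,"ty":0,"tz":0,"roll":0.125,"hand":1}]'
python3 -c "
from station import r
s=r.sense();print(s['tcp_rot'][:,1],s['ft_torque'],s['wrist_force'],s['joints'][5])"
```

```text
clock: 5.33
tool_pos: [0.6527, 0.021, 0.1906]
tcp_rot: [[-0.255, 0.967, 0.004], [0.967, 0.255, -0.0], [-0.001, 0.003, -1.0]]
wrist_force: [-3.4, -1.8, 8.1]
width: 0.113
grasp_force: 60.7
[0.96687789 0.25521593 0.00345959] [-0.31255311  0.6386419   0.14343682] [-3.39685625 -1.84650074  8.09626942] -0.26473414440446835
```

Torque is 0.14 N·m, which matches the stated thread stiffness, and forces are low. I'll finish the half turn.

```bash
python3 -m handwheel '[{"tx":0,"ty":0,"tz":0,"roll":0.125,"hand":1},{"tx":0,"ty":0,"tz":0,"roll":0.125,"hand":1},{"tx":0,"ty":0,"tz":0,"roll":0.125,"hand":1},{"tx":0,"ty":0,"tz":0,"roll":0.125,"hand":1},{"tx":0,"ty":0,"tz":0,"roll":0.125,"hand":1}]' | grep force &&
python3 -m handwheel '[{"tx":0,"ty":0,"tz":0,"roll":0.125,"hand":1},{"tx":0,"ty":0,"tz":0,"roll":0.125,"hand":1},{"tx":0,"ty":0,"tz":0,"roll":0.125,"hand":1},{"tx":0,"ty":0,"tz":0,"roll":0.125,"hand":1},{"tx":0,"ty":0,"tz":0,"roll":0.125,"hand":1}]' | grep force &&
python3 -m handwheel '[{"tx":0,"ty":0,"tz":0,"roll":0.125,"hand":1},{"tx":0,"ty":0,"tz":0,"roll":0.125,"hand":1},{"tx":0,"ty":0,"tz":0,"roll":0.125,"hand":1},{"tx":0,"ty":0,"tz":0,"roll":0.125,"hand":1},{"tx":0,"ty":0,"tz":0,"roll":0.125,"hand":1}]' | grep force &&
python3 -m handwheel '[{"tx":0,"ty":0,"tz":0,"roll":0.125,"hand":1},{"tx":0,"ty":0,"tz":0,"roll":0.125,"hand":1},{"tx":0,"ty":0,"tz":0,"roll":0.125,"hand":1},{"tx":0,"ty":0,"tz":0,"roll":0.125,"hand":1},{"tx":0,"ty":0,"tz":0,"roll":0.125,"hand":1}]' | grep force &&
python3 -m handwheel '[{"tx":0,"ty":0,"tz":0,"roll":0.017,"hand":1},{"tx":0,"ty":0,"tz":0,"roll":0,"hand":1},{"tx":0,"ty":0,"tz":0,"roll":0,"hand":1}]'
python3 -c "
from station import r
import numpy as np
s=r.sense();print(np.arctan2(s['tcp_rot'][1,1],s['tcp_rot'][0,1])+2.252,s['ft_torque'],s['joints'][5])"
```

```text
wrist_force: [-6.8, -1.4, 6.8]
grasp_force: 60.7
wrist_force: [-8.8, 0.6, 6.9]
grasp_force: 60.6
wrist_force: [-8.0, 3.5, 6.2]
grasp_force: 60.5
wrist_force: [-6.7, 5.8, 4.1]
grasp_force: 60.2
clock: 7.25
tool_pos: [0.6519, 0.0221, 0.1898]
tcp_rot: [[0.777, -0.63, 0.001], [-0.63, -0.777, 0.002], [0.0, -0.002, -1.0]]
wrist_force: [-6.1, 5.5, 4.2]
width: 0.108
grasp_force: 60.2
-0.0004281742571197178 [ 1.19086198  1.26415641 -0.02057782] 2.246440041714433
```

```bash
python3 -m handwheel '[{"tx":0,"ty":0,"tz":0,"roll":0,"hand":0},{"tx":0,"ty":0,"tz":0,"roll":0,"hand":0},{"tx":0,"ty":0,"tz":0,"roll":0,"hand":0},{"tx":0,"ty":0,"tz":-0.04,"roll":0,"hand":0},{"tx":0,"ty":0,"tz":-0.04,"roll":0,"hand":0}]' &&
python3 -m handwheel '[{"tx":0,"ty":0,"tz":0,"roll":0,"hand":0}]' >/dev/null
python3 -c "
from h import *
go('a','a3')"
```

```text
clock: 7.67
tool_pos: [0.6511, 0.0211, 0.2666]
tcp_rot: [[0.776, -0.631, -0.004], [-0.631, -0.776, -0.0], [-0.003, 0.002, -1.0]]
wrist_force: [0.8, -0.3, 1.6]
width: 0.501
grasp_force: 0.0
(1548, array([0.6526, 0.0203, 0.6557, 0.0177]), 64, 11, 2.461, 0.2098)
clock 7.75 t [-0.0009  0.0017  0.0895] roll -0.002 j1,j6 [-0.00674426  2.24636402]
```

A is confirmed: the wing axis is at 2.461 against 2.459 before, and the nut has sunk slightly. Next I cross to C and unwind the wrist.

```bash
python3 -m handwheel '[{"tx":0.0005,"ty":0.0405,"tz":0,"roll":0,"hand":0},{"tx":0.0005,"ty":0.0405,"tz":0,"roll":0,"hand":0},{"tx":0.0005,"ty":0.0405,"tz":0,"roll":0,"hand":0},{"tx":0.0005,"ty":0.0405,"tz":0,"roll":0,"hand":0},{"tx":0.0005,"ty":0.0405,"tz":0,"roll":0,"hand":0}]'|grep pos &&
python3 -m handwheel '[{"tx":0,"ty":0.0405,"tz":0,"roll":0,"hand":0},{"tx":0,"ty":0,"tz":0,"roll":-0.125,"hand":0},{"tx":0,"ty":0,"tz":0,"roll":-0.125,"hand":0},{"tx":0,"ty":0,"tz":0,"roll":-0.125,"hand":0},{"tx":0,"ty":0,"tz":0,"roll":-0.125,"hand":0}]'|grep pos &&
python3 -m handwheel '[{"tx":0,"ty":0,"tz":0,"roll":-0.125,"hand":0},{"tx":0,"ty":0,"tz":0,"roll":-0.125,"hand":0},{"tx":0,"ty":0,"tz":0,"roll":-0.125,"hand":0},{"tx":0,"ty":0,"tz":0,"roll":-0.125,"hand":0},{"tx":0,"ty":0,"tz":0,"roll":-0.125,"hand":0}]'|grep pos &&
python3 -m handwheel '[{"tx":0,"ty":0,"tz":0,"roll":-0.125,"hand":0},{"tx":0,"ty":0,"tz":0,"roll":-0.125,"hand":0},{"tx":0,"ty":0,"tz":0,"roll":-0.125,"hand":0},{"tx":0,"ty":0,"tz":0,"roll":-0.125,"hand":0},{"tx":0,"ty":0,"tz":0,"roll":-0.125,"hand":0}]'|grep pos &&
python3 -m handwheel '[{"tx":0,"ty":0,"tz":0,"roll":-0.125,"hand":0},{"tx":0,"ty":0,"tz":0,"roll":-0.125,"hand":0},{"tx":0,"ty":0,"tz":0,"roll":-0.125,"hand":0},{"tx":0,"ty":0,"tz":0,"roll":-0.125,"hand":0},{"tx":0,"ty":0,"tz":0,"roll":-0.125,"hand":0}]'|grep pos &&
python3 -m handwheel '[{"tx":0,"ty":0,"tz":0,"roll":-0.125,"hand":0},{"tx":0,"ty":0,"tz":0,"roll":-0.125,"hand":0},{"tx":0,"ty":0,"tz":0,"roll":-0.125,"hand":0},{"tx":0,"ty":0,"tz":0,"roll":-0.125,"hand":0},{"tx":0,"ty":0,"tz":0,"roll":-0.125,"hand":0}]'|grep pos &&
python3 -m handwheel '[{"tx":0,"ty":0,"tz":0,"roll":-0.125,"hand":0},{"tx":0,"ty":0,"tz":0,"roll":-0.125,"hand":0},{"tx":0,"ty":0,"tz":0,"roll":-0.125,"hand":0},{"tx":0,"ty":0,"tz":0,"roll":-0.125,"hand":0},{"tx":0,"ty":0,"tz":0,"roll":-0.125,"hand":0}]'|grep pos &&
python3 -m handwheel '[{"tx":0,"ty":0,"tz":0,"roll":-0.125,"hand":0},{"tx":0,"ty":0,"tz":0,"roll":-0.125,"hand":0},{"tx":0,"ty":0,"tz":0,"roll":-0.125,"hand":0},{"tx":0,"ty":0,"tz":0,"roll":-0.117,"hand":0},{"tx":0,"ty":0,"tz":0,"roll":0,"hand":0}]'
python3 -c "
from h import *
go('c','c1')"
```

```text
tool_pos: [0.5247, -0.1387, 0.2669]
tool_pos: [0.5003, -0.1694, 0.2671]
tool_pos: [0.5005, -0.1691, 0.267]
tool_pos: [0.5005, -0.1691, 0.267]
tool_pos: [0.5005, -0.1691, 0.267]
tool_pos: [0.5005, -0.1691, 0.267]
tool_pos: [0.5005, -0.1691, 0.267]
clock: 11.13
tool_pos: [0.5005, -0.1691, 0.267]
tcp_rot: [[-0.956, -0.295, -0.0], [-0.295, 0.956, -0.0], [0.0, 0.0, -1.0]]
wrist_force: [0.1, 0.0, -0.5]
width: 0.501
grasp_force: 0.0
(1697, array([ 0.4975, -0.17  ,  0.4936, -0.1711]), 63, 11, 0.309, 0.2112)
clock 11.1333 t [ 0.0032 -0.      0.08  ] roll -0.01 j1,j6 [-0.37398861 -2.24387326]
```

```bash
python3 -m handwheel '[{"tx":0.002,"ty":0,"tz":0.035,"roll":-0.007,"hand":0},{"tx":0,"ty":0,"tz":0.03,"roll":0,"hand":0},{"tx":0,"ty":0,"tz":0.015,"roll":0,"hand":0},{"tx":0,"ty":0,"tz":0,"roll":0,"hand":0},{"tx":0,"ty":0,"tz":0,"roll":0,"hand":1}]' 60 | grep -E "pos|force" &&
python3 -m handwheel '[{"tx":0,"ty":0,"tz":0,"roll":0,"hand":1},{"tx":0,"ty":0,"tz":0,"roll":0,"hand":1},{"tx":0,"ty":0,"tz":0,"roll":0,"hand":1},{"tx":0,"ty":0,"tz":0,"roll":0,"hand":1}]' 60
python3 -c "
from station import r
import numpy as np
s=r.sense();print(np.arctan2(s['tcp_rot'][1,1],s['tcp_rot'][0,1]))"
```

```text
tool_pos: [0.4985, -0.1695, 0.1873]
wrist_force: [0.1, 0.1, 1.1]
grasp_force: 0.0
clock: 11.93
tool_pos: [0.499, -0.1691, 0.1893]
tcp_rot: [[-0.955, -0.295, 0.002], [-0.295, 0.955, 0.001], [-0.002, 0.0, -1.0]]
wrist_force: [-3.5, 6.5, 5.2]
width: 0.113
grasp_force: 59.3
1.8703857309496612
```

```bash
python3 -m handwheel '[{"tx":0,"ty":0,"tz":0,"roll":0.125,"hand":1},{"tx":0,"ty":0,"tz":0,"roll":0.125,"hand":1},{"tx":0,"ty":0,"tz":0,"roll":0.125,"hand":1},{"tx":0,"ty":0,"tz":0,"roll":0.125,"hand":1},{"tx":0,"ty":0,"tz":0,"roll":0.125,"hand":1}]' | grep force &&
python3 -m handwheel '[{"tx":0,"ty":0,"tz":0,"roll":0.125,"hand":1},{"tx":0,"ty":0,"tz":0,"roll":0.125,"hand":1},{"tx":0,"ty":0,"tz":0,"roll":0.125,"hand":1},{"tx":0,"ty":0,"tz":0,"roll":0.125,"hand":1},{"tx":0,"ty":0,"tz":0,"roll":0.125,"hand":1}]' | grep force &&
python3 -m handwheel '[{"tx":0,"ty":0,"tz":0,"roll":0.125,"hand":1},{"tx":0,"ty":0,"tz":0,"roll":0.125,"hand":1},{"tx":0,"ty":0,"tz":0,"roll":0.125,"hand":1},{"tx":0,"ty":0,"tz":0,"roll":0.125,"hand":1},{"tx":0,"ty":0,"tz":0,"roll":0.125,"hand":1}]' | grep force &&
python3 -m handwheel '[{"tx":0,"ty":0,"tz":0,"roll":0.125,"hand":1},{"tx":0,"ty":0,"tz":0,"roll":0.125,"hand":1},{"tx":0,"ty":0,"tz":0,"roll":0.125,"hand":1},{"tx":0,"ty":0,"tz":0,"roll":0.125,"hand":1},{"tx":0,"ty":0,"tz":0,"roll":0.125,"hand":1}]' | grep force &&
python3 -m handwheel '[{"tx":0,"ty":0,"tz":0,"roll":0.125,"hand":1},{"tx":0,"ty":0,"tz":0,"roll":0.125,"hand":1},{"tx":0,"ty":0,"tz":0,"roll":0.125,"hand":1},{"tx":0,"ty":0,"tz":0,"roll":0.125,"hand":1},{"tx":0,"ty":0,"tz":0,"roll":0.125,"hand":1}]' | grep force &&
python3 -m handwheel '[{"tx":0,"ty":0,"tz":0,"roll":0.017,"hand":1},{"tx":0,"ty":0,"tz":0,"roll":0,"hand":1},{"tx":0,"ty":0,"tz":0,"roll":0,"hand":1}]'
python3 -c "
from station import r
import numpy as np
s=r.sense();print(np.arctan2(s['tcp_rot'][1,1],s['tcp_rot'][0,1])+np.pi,s['ft_torque'],s['joints'][5])"
python3 -m handwheel '[{"tx":0,"ty":0,"tz":0,"roll":0,"hand":0},{"tx":0,"ty":0,"tz":0,"roll":0,"hand":0},{"tx":0,"ty":0,"tz":0,"roll":0,"hand":0},{"tx":0,"ty":0,"tz":-0.04,"roll":0,"hand":0},{"tx":0,"ty":0,"tz":-0.04,"roll":0,"hand":0}]' | grep width &&
python3 -m handwheel '[{"tx":0,"ty":0,"tz":0,"roll":0,"hand":0}]'
python3 -c "
from h import *
go('c','c2')"
```

```text
wrist_force: [-3.9, 9.7, 4.6]
grasp_force: 59.2
wrist_force: [-1.3, 12.6, 3.1]
grasp_force: 59.0
wrist_force: [2.7, 14.7, 0.4]
grasp_force: 58.7
wrist_force: [6.6, 14.2, -2.6]
grasp_force: 58.4
wrist_force: [11.1, 10.1, -6.1]
grasp_force: 58.3
clock: 14.27
tool_pos: [0.5, -0.1683, 0.1884]
tcp_rot: [[0.955, 0.295, 0.004], [0.295, -0.955, 0.002], [0.004, -0.001, -1.0]]
wrist_force: [10.5, 11.1, -5.4]
width: 0.111
grasp_force: 58.4
1.8704285244251728 [ 2.052328   -1.84628547 -0.03940618] 0.896007490742065
width: 0.499
clock: 14.77
tool_pos: [0.5, -0.1703, 0.2758]
tcp_rot: [[0.956, 0.295, 0.009], [0.295, -0.956, -0.004], [0.007, 0.006, -1.0]]
wrist_force: [0.1, -0.2, 1.0]
width: 0.502
grasp_force: 0.0
(1572, array([ 0.4995, -0.1689,  0.5031, -0.1679]), 64, 11, 0.297, 0.2102)
clock 14.7667 t [-0.0007 -0.002   0.0888] roll 0.002 j1,j6 [-0.37639329  0.89518593]
```

C is confirmed (0.297 against about 0.30). For B, a straight half turn would pass joint 6's range (0.106 + π = 3.25, limit 2.97). I'll do it as two quarter turns with a regrasp.

```bash
python3 -m handwheel '[{"tx":0.0065,"ty":-0.0342,"tz":0,"roll":0,"hand":0},{"tx":0.0065,"ty":-0.0342,"tz":0,"roll":0,"hand":0},{"tx":0.0065,"ty":-0.0342,"tz":0,"roll":0,"hand":0},{"tx":0.0065,"ty":-0.0342,"tz":0,"roll":0,"hand":0},{"tx":0.0065,"ty":-0.0342,"tz":0,"roll":0,"hand":0}]'|grep pos &&
python3 -m handwheel '[{"tx":0,"ty":0,"tz":0,"roll":-0.125,"hand":0},{"tx":0,"ty":0,"tz":0,"roll":-0.125,"hand":0},{"tx":0,"ty":0,"tz":0,"roll":-0.125,"hand":0},{"tx":0,"ty":0,"tz":0,"roll":-0.125,"hand":0},{"tx":0,"ty":0,"tz":0,"roll":-0.125,"hand":0}]'|grep pos &&
python3 -m handwheel '[{"tx":0,"ty":0,"tz":0,"roll":-0.125,"hand":0},{"tx":0,"ty":0,"tz":0,"roll":-0.125,"hand":0},{"tx":0,"ty":0,"tz":0,"roll":-0.125,"hand":0},{"tx":0,"ty":0,"tz":0,"roll":-0.125,"hand":0},{"tx":0,"ty":0,"tz":0,"roll":-0.007,"hand":0}]'|grep pos &&
python3 -m handwheel '[{"tx":0,"ty":0,"tz":0,"roll":0,"hand":0}]'
python3 -c "
from h import *
go('b','b1')"
```

```text
tool_pos: [0.4786, 0.0047, 0.2672]
tool_pos: [0.4791, 0.0034, 0.2671]
tool_pos: [0.4791, 0.0033, 0.2671]
clock: 16.15
tool_pos: [0.4792, 0.0033, 0.2672]
tcp_rot: [[0.142, 0.99, -0.0], [0.99, -0.142, -0.0], [-0.0, -0.0, -1.0]]
wrist_force: [-0.2, 0.1, -0.5]
width: 0.503
grasp_force: 0.0
(1690, array([0.4803, 0.004 , 0.4807, 0.0074]), 63, 11, 1.451, 0.2103)
clock 16.15 t [0.0009 0.001  0.0802] roll -0.023 j1,j6 [-0.04627166  0.09640736]
```

```bash
python3 -m handwheel '[{"tx":0,"ty":0.001,"tz":0.035,"roll":-0.014,"hand":0},{"tx":0,"ty":0,"tz":0.03,"roll":0,"hand":0},{"tx":0,"ty":0,"tz":0.015,"roll":0,"hand":0},{"tx":0,"ty":0,"tz":0,"roll":0,"hand":0},{"tx":0,"ty":0,"tz":0,"roll":0,"hand":1}]' 60 | grep -E "pos|force" &&
python3 -m handwheel '[{"tx":0,"ty":0,"tz":0,"roll":0,"hand":1},{"tx":0,"ty":0,"tz":0,"roll":0,"hand":1},{"tx":0,"ty":0,"tz":0,"roll":0,"hand":1},{"tx":0,"ty":0,"tz":0,"roll":0,"hand":1}]' 60
python3 -c "
from station import r
import numpy as np
s=r.sense();print(np.arctan2(s['tcp_rot'][1,1],s['tcp_rot'][0,1]))"
python3 -m handwheel '[{"tx":0,"ty":0,"tz":0,"roll":0.125,"hand":1},{"tx":0,"ty":0,"tz":0,"roll":0.125,"hand":1},{"tx":0,"ty":0,"tz":0,"roll":0.125,"hand":1},{"tx":0,"ty":0,"tz":0,"roll":0.125,"hand":1},{"tx":0,"ty":0,"tz":0,"roll":0.125,"hand":1}]' | grep force &&
python3 -m handwheel '[{"tx":0,"ty":0,"tz":0,"roll":0.125,"hand":1},{"tx":0,"ty":0,"tz":0,"roll":0.125,"hand":1},{"tx":0,"ty":0,"tz":0,"roll":0.125,"hand":1},{"tx":0,"ty":0,"tz":0,"roll":0.125,"hand":1},{"tx":0,"ty":0,"tz":0,"roll":0.125,"hand":1}]' | grep force &&
python3 -m handwheel '[{"tx":0,"ty":0,"tz":0,"roll":0.125,"hand":1},{"tx":0,"ty":0,"tz":0,"roll":0.125,"hand":1},{"tx":0,"ty":0,"tz":0,"roll":0.071,"hand":1},{"tx":0,"ty":0,"tz":0,"roll":0,"hand":1},{"tx":0,"ty":0,"tz":0,"roll":0,"hand":1}]'
python3 -c "
from station import r
import numpy as np
s=r.sense();print(np.arctan2(s['tcp_rot'][1,1],s['tcp_rot'][0,1]),s['joints'][5])"
```

```text
tool_pos: [0.48, 0.0032, 0.1874]
wrist_force: [0.2, 0.1, 1.1]
grasp_force: 0.0
clock: 16.95
tool_pos: [0.4809, 0.0032, 0.1892]
tcp_rot: [[0.125, 0.992, 0.003], [0.992, -0.125, -0.0], [0.0, 0.003, -1.0]]
wrist_force: [-0.9, 0.0, 7.9]
width: 0.115
grasp_force: 60.9
-0.12550788615050057
wrist_force: [1.5, 0.4, 5.2]
grasp_force: 60.6
wrist_force: [3.5, -1.6, 3.2]
grasp_force: 60.3
clock: 18.2
tool_pos: [0.4809, 0.0031, 0.1886]
tcp_rot: [[0.992, -0.123, 0.003], [-0.123, -0.992, -0.0], [0.003, 0.0, -1.0]]
wrist_force: [4.1, -1.4, 6.8]
width: 0.115
grasp_force: 60.8
-1.693883027925007 1.6474402860459239
```

```bash
python3 -m handwheel '[{"tx":0,"ty":0,"tz":0,"roll":0,"hand":0},{"tx":0,"ty":0,"tz":0,"roll":0,"hand":0},{"tx":0,"ty":0,"tz":0,"roll":0,"hand":0},{"tx":0,"ty":0,"tz":-0.04,"roll":0,"hand":0},{"tx":0,"ty":0,"tz":-0.02,"roll":-0.017,"hand":0}]' | grep width &&
python3 -m handwheel '[{"tx":0,"ty":0,"tz":0,"roll":-0.125,"hand":0},{"tx":0,"ty":0,"tz":0,"roll":-0.125,"hand":0},{"tx":0,"ty":0,"tz":0,"roll":-0.125,"hand":0},{"tx":0,"ty":0,"tz":0,"roll":-0.125,"hand":0},{"tx":0,"ty":0,"tz":0,"roll":-0.125,"hand":0}]'|grep pos &&
python3 -m handwheel '[{"tx":0,"ty":0,"tz":0,"roll":-0.125,"hand":0},{"tx":0,"ty":0,"tz":0,"roll":-0.125,"hand":0},{"tx":0,"ty":0,"tz":0,"roll":-0.125,"hand":0},{"tx":0,"ty":0,"tz":0,"roll":-0.125,"hand":0},{"tx":0,"ty":0,"tz":0,"roll":-0.125,"hand":0}]'|grep pos &&
python3 -m handwheel '[{"tx":0,"ty":0,"tz":0,"roll":-0.125,"hand":0},{"tx":0,"ty":0,"tz":0,"roll":-0.125,"hand":0},{"tx":0,"ty":0,"tz":0,"roll":-0.125,"hand":0},{"tx":0,"ty":0,"tz":0,"roll":-0.125,"hand":0},{"tx":0,"ty":0,"tz":0,"roll":-0.125,"hand":0}]'|grep pos &&
python3 -m handwheel '[{"tx":0,"ty":0,"tz":0,"roll":-0.125,"hand":0},{"tx":0,"ty":0,"tz":0,"roll":-0.125,"hand":0},{"tx":0,"ty":0,"tz":0,"roll":-0.125,"hand":0},{"tx":0,"ty":0,"tz":0,"roll":-0.125,"hand":0},{"tx":0,"ty":0,"tz":0,"roll":-0.125,"hand":0}]'|grep pos &&
python3 -m handwheel '[{"tx":0,"ty":0,"tz":0,"roll":-0.125,"hand":0},{"tx":0,"ty":0,"tz":0,"roll":-0.125,"hand":0},{"tx":0,"ty":0,"tz":0,"roll":-0.125,"hand":0},{"tx":0,"ty":0,"tz":0,"roll":-0.125,"hand":0},{"tx":0,"ty":0,"tz":0,"roll":-0.125,"hand":0}]'|grep pos &&
python3 -m handwheel '[{"tx":0,"ty":0,"tz":0,"roll":0,"hand":0}]'
python3 -c "
from h import *
go('b','b2')"
```

```text
width: 0.495
tool_pos: [0.48, 0.0033, 0.2471]
tool_pos: [0.48, 0.0033, 0.2471]
tool_pos: [0.48, 0.0034, 0.2471]
tool_pos: [0.48, 0.0034, 0.2471]
tool_pos: [0.48, 0.0033, 0.2471]
clock: 20.78
tool_pos: [0.4801, 0.0033, 0.2471]
tcp_rot: [[-0.993, 0.117, -0.001], [0.117, 0.993, 0.0], [0.001, 0.0, -1.0]]
wrist_force: [0.3, 0.2, 0.3]
width: 0.5
grasp_force: 0.0
(1996, array([0.479 , 0.0024, 0.4741, 0.003 ]), 64, 11, 3.02, 0.2096)
clock 20.7833 t [ 0.0009 -0.0011  0.0601] roll 0.004 j1,j6 [-0.0462436  -1.49974184]
```

```bash
python3 -m handwheel '[{"tx":0,"ty":0,"tz":0.03,"roll":0,"hand":0},{"tx":0,"ty":0,"tz":0.03,"roll":0,"hand":0},{"tx":0,"ty":0,"tz":0,"roll":0,"hand":0},{"tx":0,"ty":0,"tz":0,"roll":0,"hand":1}]' 60 | grep -E "pos|force" &&
python3 -m handwheel '[{"tx":0,"ty":0,"tz":0,"roll":0,"hand":1},{"tx":0,"ty":0,"tz":0,"roll":0,"hand":1},{"tx":0,"ty":0,"tz":0,"roll":0,"hand":1},{"tx":0,"ty":0,"tz":0,"roll":0,"hand":1}]' 60 | grep -E "force|width" &&
python3 -m handwheel '[{"tx":0,"ty":0,"tz":0,"roll":0.125,"hand":1},{"tx":0,"ty":0,"tz":0,"roll":0.125,"hand":1},{"tx":0,"ty":0,"tz":0,"roll":0.125,"hand":1},{"tx":0,"ty":0,"tz":0,"roll":0.125,"hand":1},{"tx":0,"ty":0,"tz":0,"roll":0.125,"hand":1}]' | grep force &&
python3 -m handwheel '[{"tx":0,"ty":0,"tz":0,"roll":0.125,"hand":1},{"tx":0,"ty":0,"tz":0,"roll":0.125,"hand":1},{"tx":0,"ty":0,"tz":0,"roll":0.125,"hand":1},{"tx":0,"ty":0,"tz":0,"roll":0.125,"hand":1},{"tx":0,"ty":0,"tz":0,"roll":0.125,"hand":1}]' | grep force &&
python3 -m handwheel '[{"tx":0,"ty":0,"tz":0,"roll":0.125,"hand":1},{"tx":0,"ty":0,"tz":0,"roll":0.125,"hand":1},{"tx":0,"ty":0,"tz":0,"roll":0.078,"hand":1},{"tx":0,"ty":0,"tz":0,"roll":0,"hand":1},{"tx":0,"ty":0,"tz":0,"roll":0,"hand":1}]'
python3 -c "
from station import r
import numpy as np
s=r.sense();print(np.arctan2(s['tcp_rot'][1,1],s['tcp_rot'][0,1]),s['joints'][5])"
```

```text
tool_pos: [0.4796, 0.0033, 0.1868]
wrist_force: [0.7, -0.4, 1.8]
grasp_force: 0.0
wrist_force: [-1.3, -2.2, 8.1]
width: 0.111
grasp_force: 61.6
wrist_force: [-0.7, -1.4, 4.9]
grasp_force: 61.4
wrist_force: [0.2, -0.4, 4.4]
grasp_force: 61.1
clock: 22.75
tool_pos: [0.4809, 0.0031, 0.1889]
tcp_rot: [[0.13, 0.992, 0.003], [0.992, -0.13, -0.0], [0.0, 0.003, -1.0]]
wrist_force: [0.4, -1.2, 7.3]
width: 0.109
grasp_force: 61.5
-0.12995399799991933 0.08355453904066668
```

```bash
python3 -m handwheel '[{"tx":0,"ty":0,"tz":0,"roll":0,"hand":0},{"tx":0,"ty":0,"tz":0,"roll":0,"hand":0},{"tx":0,"ty":0,"tz":0,"roll":0,"hand":0},{"tx":0,"ty":0,"tz":-0.04,"roll":0,"hand":0},{"tx":0,"ty":0,"tz":-0.04,"roll":0,"hand":0}]' | grep width &&
python3 -m handwheel '[{"tx":0,"ty":0,"tz":0,"roll":0,"hand":0}]' | grep pos
python3 -c "
from h import *
go('b','b3')"
python3 -m handwheel '[{"tx":-0.0212,"ty":0.0346,"tz":0,"roll":0,"hand":0},{"tx":-0.0212,"ty":0.0346,"tz":0,"roll":0,"hand":0},{"tx":-0.0212,"ty":0.0346,"tz":0,"roll":0,"hand":0},{"tx":-0.0212,"ty":0.0346,"tz":0,"roll":0,"hand":0},{"tx":-0.0212,"ty":0.0346,"tz":0,"roll":0,"hand":0}]'|grep pos &&
python3 -m handwheel '[{"tx":-0.0212,"ty":0.0346,"tz":0,"roll":0,"hand":0},{"tx":0,"ty":0,"tz":0,"roll":-0.125,"hand":0},{"tx":0,"ty":0,"tz":0,"roll":-0.125,"hand":0},{"tx":0,"ty":0,"tz":0,"roll":-0.125,"hand":0},{"tx":0,"ty":0,"tz":0,"roll":-0.125,"hand":0}]'|grep pos &&
python3 -m handwheel '[{"tx":0,"ty":0,"tz":0,"roll":-0.125,"hand":0},{"tx":0,"ty":0,"tz":0,"roll":-0.081,"hand":0},{"tx":0,"ty":0,"tz":0,"roll":0,"hand":0}]'
python3 -c "
from h import *
go('d','d1')"
```

```text
width: 0.498
tool_pos: [0.4815, 0.0033, 0.2748]
(1563, array([0.4803, 0.003 , 0.4808, 0.0073]), 65, 11, 1.434, 0.2091)
clock 23.25 t [-0.0005 -0.0019  0.0878] roll 0.006 j1,j6 [-0.04624777  0.08473619]
tool_pos: [0.6389, -0.126, 0.2662]
tool_pos: [0.6693, -0.1503, 0.2658]
clock: 24.38
tool_pos: [0.6691, -0.1501, 0.2663]
tcp_rot: [[-0.547, 0.837, -0.001], [0.837, 0.547, 0.0], [0.001, -0.001, -1.0]]
wrist_force: [0.6, 0.5, -0.9]
width: 0.505
grasp_force: 0.0
(1717, array([ 0.6695, -0.1496,  0.6674, -0.1463]), 64, 11, 2.153, 0.2106)
clock 24.3833 t [0.0001 0.0006 0.0793] roll -0.003 j1,j6 [-0.25785157 -0.83670358]
```

B reads 1.434, against 1.432 before and 1.451 at the hover. It's done, and the tool is well aligned over D.

```bash
python3 -m handwheel '[{"tx":0,"ty":0.0005,"tz":0.035,"roll":0,"hand":0},{"tx":0,"ty":0,"tz":0.03,"roll":0,"hand":0},{"tx":0,"ty":0,"tz":0.014,"roll":0,"hand":0},{"tx":0,"ty":0,"tz":0,"roll":0,"hand":0},{"tx":0,"ty":0,"tz":0,"roll":0,"hand":1}]' 60 | grep -E "pos|force" &&
python3 -m handwheel '[{"tx":0,"ty":0,"tz":0,"roll":0,"hand":1},{"tx":0,"ty":0,"tz":0,"roll":0,"hand":1},{"tx":0,"ty":0,"tz":0,"roll":0,"hand":1},{"tx":0,"ty":0,"tz":0,"roll":0,"hand":1}]' 60
python3 -c "
from station import r
import numpy as np
s=r.sense();print(np.arctan2(s['tcp_rot'][1,1],s['tcp_rot'][0,1]))"
python3 -m handwheel '[{"tx":0,"ty":0,"tz":0,"roll":0.125,"hand":1},{"tx":0,"ty":0,"tz":0,"roll":0.125,"hand":1},{"tx":0,"ty":0,"tz":0,"roll":0.125,"hand":1},{"tx":0,"ty":0,"tz":0,"roll":0.125,"hand":1},{"tx":0,"ty":0,"tz":0,"roll":0.125,"hand":1}]' | grep force
```

```text
tool_pos: [0.6696, -0.1499, 0.1886]
wrist_force: [0.3, 0.2, 1.5]
grasp_force: 0.0
clock: 25.18
tool_pos: [0.6708, -0.1498, 0.1908]
tcp_rot: [[-0.543, 0.84, 0.004], [0.84, 0.543, -0.0], [-0.003, 0.003, -1.0]]
wrist_force: [4.6, 1.8, 6.5]
width: 0.107
grasp_force: 61.7
0.5740400969496419
wrist_force: [6.3, 3.0, 4.7]
grasp_force: 61.5
```

```bash
python3 -m handwheel '[{"tx":0,"ty":0,"tz":0,"roll":0.125,"hand":1},{"tx":0,"ty":0,"tz":0,"roll":0.125,"hand":1},{"tx":0,"ty":0,"tz":0,"roll":0.125,"hand":1},{"tx":0,"ty":0,"tz":0,"roll":0.125,"hand":1},{"tx":0,"ty":0,"tz":0,"roll":0.125,"hand":1}]' | grep force &&
python3 -m handwheel '[{"tx":0,"ty":0,"tz":0,"roll":0.125,"hand":1},{"tx":0,"ty":0,"tz":0,"roll":0.125,"hand":1},{"tx":0,"ty":0,"tz":0,"roll":0.125,"hand":1},{"tx":0,"ty":0,"tz":0,"roll":0.125,"hand":1},{"tx":0,"ty":0,"tz":0,"roll":0.125,"hand":1}]' | grep force &&
python3 -m handwheel '[{"tx":0,"ty":0,"tz":0,"roll":0.125,"hand":1},{"tx":0,"ty":0,"tz":0,"roll":0.125,"hand":1},{"tx":0,"ty":0,"tz":0,"roll":0.125,"hand":1},{"tx":0,"ty":0,"tz":0,"roll":0.125,"hand":1},{"tx":0,"ty":0,"tz":0,"roll":0.125,"hand":1}]' | grep force &&
python3 -m handwheel '[{"tx":0,"ty":0,"tz":0,"roll":0.125,"hand":1},{"tx":0,"ty":0,"tz":0,"roll":0.125,"hand":1},{"tx":0,"ty":0,"tz":0,"roll":0.125,"hand":1},{"tx":0,"ty":0,"tz":0,"roll":0.125,"hand":1},{"tx":0,"ty":0,"tz":0,"roll":0.125,"hand":1}]' | grep force &&
python3 -m handwheel '[{"tx":0,"ty":0,"tz":0,"roll":0.017,"hand":1},{"tx":0,"ty":0,"tz":0,"roll":0,"hand":1},{"tx":0,"ty":0,"tz":0,"roll":0,"hand":1}]'
python3 -c "
from station import r
import numpy as np
s=r.sense();print(np.arctan2(s['tcp_rot'][1,1],s['tcp_rot'][0,1])+np.pi)"
python3 -m handwheel '[{"tx":0,"ty":0,"tz":0,"roll":0,"hand":0},{"tx":0,"ty":0,"tz":0,"roll":0,"hand":0},{"tx":0,"ty":0,"tz":0,"roll":0,"hand":0},{"tx":0,"ty":0,"tz":-0.04,"roll":0,"hand":0},{"tx":0,"ty":0,"tz":-0.04,"roll":0,"hand":0}]' | grep width &&
python3 -m handwheel '[{"tx":0,"ty":0,"tz":-0.04,"roll":0,"hand":0},{"tx":0,"ty":0,"tz":-0.04,"roll":0,"hand":0},{"tx":0,"ty":0,"tz":0,"roll":0,"hand":0},{"tx":0,"ty":0,"tz":0,"roll":0,"hand":0}]'
python3 - <<'E'
from h import *
go('d','d2')
s,p,P=look('d3')
for k,v in wings(P,p,G).items():print(k,v)
p,d=r.snapshot('scene');cv2.imwrite('pics/end.png',p[:,:,::-1])
E
```

```text
wrist_force: [7.3, 2.2, 3.6]
grasp_force: 61.3
wrist_force: [9.4, 2.2, 0.9]
grasp_force: 61.0
wrist_force: [10.4, 1.8, 1.0]
grasp_force: 60.8
wrist_force: [10.6, 1.0, -0.9]
grasp_force: 60.7
clock: 27.52
tool_pos: [0.671, -0.1498, 0.1898]
tcp_rot: [[0.542, -0.84, 0.004], [-0.84, -0.542, -0.0], [0.003, -0.003, -1.0]]
wrist_force: [10.3, 1.2, -0.7]
width: 0.113
grasp_force: 60.7
0.5733593799332612
width: 0.499
clock: 28.27
tool_pos: [0.6699, -0.15, 0.3517]
tcp_rot: [[0.542, -0.84, 0.004], [-0.84, -0.542, -0.001], [0.004, -0.003, -1.0]]
wrist_force: [-0.3, 0.3, -0.6]
width: 0.5
grasp_force: 0.0
(901, array([ 0.6711, -0.152 ,  0.6727, -0.1543]), 63, 10, 2.138, 0.2094)
clock 28.2667 t [0.0017 0.0006 0.1647] roll 0.006 j1,j6 [-0.25740891  2.3107731 ]
a None
b None
c (1046, array([ 0.4995, -0.1701,  0.5038, -0.1703]), 65, 12, 0.323, 0.2092)
d (910, array([ 0.6711, -0.1514,  0.6726, -0.1541]), 64, 10, 2.154, 0.2094)
```

View pics/end.png

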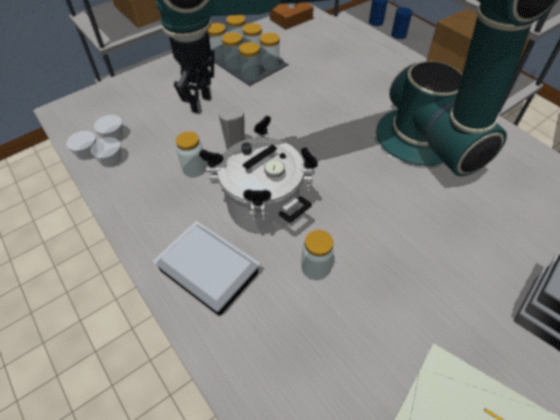

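The end view shows the nuts at (262,126), (211,157), (308,157) and (257,197), looking as at the start. The tumbler at (232,125), both jars and the meal box at (207,265) haven't moved, and the arm is clear. All four wing angles match a half turn, so I'm handing in.

```bash
python3 -c "
from station import r
print(r.job_done())"
```

```text
the job is handed in; nothing more can be done
None
```

All four wing nuts got one half turn clockwise, in the cross order A, C, B, D (B in two quarter turns with a regrasp). The jars, tumbler and meal box were left where they stood, and the job was handed in at about 28 s; no verdict was returned.

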